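# Turn the status flag and ring for the next patient

### The arm

A 7-joint arm with a two-finger parallel gripper is mounted at the origin on the work surface. World frame = base frame: x ahead of the robot, y to its left, z up, the work surface at z = 0. Lengths are in m, angles in rad, forces in N, time in s.
With the tool pointing down it reaches from about 0.425 to 0.975 m from the base axis. Payload 16.7 kg.
Tool frame: the origin (TCP) lies at the very end of the fingers, on their centre line; the grasp point (between the pads) lies 19 mm behind it; z points along the fingers, y is the direction in which the jaws open and shut (so a half turn about z gives the same grasp; the last joint's range is limited). The gripper opens to 85 mm and grips with 20 to 120 N. Pads are 22 mm wide; open, the fingers measure 114 mm over their backs; the gripper's body (76 mm by 85 mm) begins 54 mm behind the grasp point. The pads swing forward as they close: fully open they stand 13 mm farther back than shut.
Start: joints at [-1.339, 0.426, 0.074, 1.606, -0.034, 1.111, -0.067], TCP at [0.251, 0.627, 0.231] pointing down, gripper open.
Joint ranges: [-2.85, 2.85], [-0.5, 2.14], [-1.23, 1.37], [0.21, 2.46], [-1.02, 4.16], [0.16, 2.05], [-2.73, 2.73]. Speed limits (rad/s): [1.89, 1.89, 2.39, 2.39, 3.01, 3.01, 3.01].

### API

Orientations are given as [roll, pitch, yaw] about the fixed x, y, z axes, in that order (R = Rz(yaw) Ry(pitch) Rx(roll)).
In Python, from rig import sense, vision, order gives the robot as it stands. The module is installed in compiled form; this text tells all that it offers.
- The arm moves only by the tool arm_command, never from a script. Its arguments are lists of equal length, an entry for each row: "delta_pos": the shift along the tool's x, y, z in units of 50 mm (1.0 is 50 mm), a list of three; "angular": the turn, a rotation vector about the tool's x, y, z in degrees, a list of three. A call has 1 to 5 rows; each row shifts and turns the pose as measured when the row begins, along the tool's axes as they then stand; what a row does not reach is not made up. A row lasts 1/10 s, in which the tool goes at most 50 mm and 8.59 degrees, less where a joint would pass 70% of its speed; a pose out of reach is approached as far as the arm can. A call is refused whole if a number of a shift passes 1 or a number of a turn 8.59, either way. A call with a gripper value outside its range is refused whole. "grip" is the gripper's target within -1 to 1 (fully open at 1, half-way at 0, shut at -1), set as the call begins (left out, the last holds). The fingers move at their own pace and stop on an object; the grip force is fixed at half the most. Time passes only in rows, so rows that do not move let the fingers close. It gives the time, the measured TCP pose, the force and the opening at its end, in the units of the state.
- sense(): the state, without advancing time (a new reading comes with each control period).
- vision.grab_frame(name): name is "side" or "top"; returns a dict with "img" (420x560x3 uint8, red, green, blue), "camera_matrix" (3x3 intrinsics, pixels), "R" (3x3) and "t" (3): a world point X has camera coordinates R X + t. Camera axes: x right, y down, z forward; pixel columns grow to the right and rows downward; lengths in m; the calibration is good to about 2 mm. A picture is of the moment at which its call begins. There is no depth.
- order.job_done(): hands the job in, once; it reports no verdict.
The state is a dict: "time_s": time; "joint_positions": joint angles; "qvel": joint speeds; "tau": joint torques, N m; "eef_pos": TCP position; "tool_rot": TCP orientation; "ft_force": force on the tool from outside, world axes, zero at the start; "torque": the same for the moment, N m; "width": finger opening in m.
Only numpy, scipy, OpenCV 4.12 (cv2) and the standard library are available. Lean on these libraries where they do the work, as an engineer would, in place of code of your own. Each camera call takes 0.05 s, during which the arm holds its last target. There are 200 camera calls.

### The job

Flip the round-headed status flag right over its pivot, pushing with a fingertip, so that it lies fully down on the far side of its stand and shows its other face; then call the next patient by pressing the plunger of the desk bell all the way down and letting it come up again. Only push and press: do not lift, carry, shove or tip the stands, the bell or anything else, and leave the square flag and the other things on the desk as they are.

Things in the scene. Friction and masses are not known exactly. Their poses are not given: they have to be found in the camera images.
- stand_round: stand of the round-headed flag, loose, 1.0 kg: dark steel base 130 x 80 x 12 mm, two aluminium uprights (18 mm along x, at y = +-29 mm, 96 mm high). Origin: centre of the base's underside. Hinge axis: parallel to the stand's y, 85 mm above the origin. Stand x points away from the robot (yaw within 0.25 rad).
- flag_round (a joint): angle of the round flag, rad: 0 = head level on the robot's side (-x of the stand) of the pivot, 3.14 = level on the far side (+x), former underside up; growing lifts it up and over; hard stops at both. Starts at 0 to 0.2. Stiff hinge (friction 0.055 N m): the flag stays where it is left. Open space below head and tail down to the base plate.
- round_head (a point): round head of the flag, 64 mm in diameter, white plastic, 6 mm thick, on a 26 mm wide neck; this point is its centre, 73 mm from the hinge axis, mid-thickness; the flag's plane holds the axis. A raised ring mark on the face that starts on top, a raised bar on the other.
- round_tail (a point): tail of the round flag, in one plane with its head but on the opposite side of the pivot, reaching 50 mm from the axis, 26 to 34 mm wide, 6 mm thick; this point is 42 mm from the axis, mid-thickness. Pressing the tail down lifts the head.
- stand_square: stand of the square-headed flag, loose, 1.0 kg: dark steel base 130 x 80 x 12 mm, two aluminium uprights (18 mm along x, at y = +-29 mm, 96 mm high). Origin: centre of the base's underside. Hinge axis: parallel to the stand's y, 85 mm above the origin. Stand x points away from the robot (yaw within 0.25 rad).
- flag_square (a joint): angle of the square flag, rad: 0 = head level on the robot's side (-x of the stand) of the pivot, 3.14 = level on the far side (+x), former underside up; growing lifts it up and over; hard stops at both. Starts at 0 to 0.2. Stiff hinge (friction 0.055 N m): the flag stays where it is left. Open space below head and tail down to the base plate.
- square_head (a point): square head of the other flag, 62 x 62 mm, white plastic, 6 mm thick, on a 26 mm wide neck; this point is its centre, 73 mm from the hinge axis, mid-thickness; the flag's plane holds the axis. A raised ring mark on the face that starts on top, a raised bar on the other.
- square_tail (a point): tail of the square flag, in one plane with its head but on the opposite side of the pivot, reaching 50 mm from the axis, 26 to 34 mm wide, 6 mm thick; this point is 42 mm from the axis, mid-thickness. Pressing the tail down lifts the head.
- bell: steel desk bell, loose, 0.5 kg: black foot 88 mm in diameter, dome up to 44 mm high, on top a steel plunger 22 mm in diameter whose top is 64 mm above the desk at rest. Origin: centre of the underside.
- plunger (a joint): travel of the bell's plunger, m: 0 up, 0.006 fully down; a spring brings it back; about 1.4 N starts it and 4 N holds it fully down.
- drops_mid (a point): white dropper bottle with green cap, 28 mm in diameter, 70 mm high; point at its centre
- pillbox_mid (a point): clear pill box 70 x 35 x 18 mm; point at its centre
- pen_mid (a point): blue pen, 140 mm long, 9 mm thick; point at its centre
- phone_mid (a point): black telephone lying flat, 150 x 72 x 10 mm; point at its centre
- stamp_mid (a point): rubber stamp with wooden knob, foot 45 x 30 mm, 58 mm high; point at half height
- tissues_mid (a point): white and blue tissue box 120 x 220 x 80 mm; point at its centre
- cup_mid (a point): white cup, 70 mm across the rim, 90 mm high; point at half height

How it is judged:
On the way, in this order (a step that is already met when the one before it is completed fails the run):
1. the round flag lies fully over on the far side (value of joint flag_round above 3.02 rad), for 0.2 s.
2. then the bell's plunger is pressed all the way down (value of joint plunger above 0.005 m), for 0.02 s.
At the end, for the whole second after the job is handed in: The round flag lies on the far side within 7 degrees of its stop, at rest; the plunger is up again (within 1 mm); the square flag is still on the robot's side (below 0.4 rad); stands and bell stand level and at rest (value of joint flag_round above 3.02 rad and velocity of joint flag_round between -0.1 and 0.1 rad/s and value of joint plunger below 0.001 m and value of joint flag_square below 0.4 rad and angle between each of stand_round, stand_square, bell's own z axis and vertical below 0.05 rad and linear speed of each of stand_round, stand_square, bell below 0.02 m/s); the robot touches nothing.
It fails at once if the bell is rung before the flag is over (value of joint plunger above 0.005 m and value of joint flag_round below 2.9 rad).
It fails at once if the square flag is turned (beyond 0.4 rad) (value of joint flag_square above 0.4 rad).
It fails at once if a stand or the bell is lifted (8 mm), tipped (0.15 rad) or shoved (40 mm) (height (world z) of any of stand_round, stand_square, bell above 0.008 m or angle between any of stand_round, stand_square, bell's own z axis and vertical above 0.15 rad or distance of any of stand_round, stand_square, bell from where it was at the start of the episode above 0.04 m).
It fails at once if another thing on the desk is moved more than 25 mm (distance of any of drops_mid, pillbox_mid, pen_mid, phone_mid, stamp_mid, tissues_mid, cup_mid from where it was at the start of the episode above 0.025 m).
It also fails if it takes over 67 s, if anything falls off the work surface, if the arm or the gripper's body presses on something with over 40 N, if the wrist force passes 120 N, or if a joint passes its speed limit or range.

## Working session

There is one attempt and no reset: what is moved stays moved. The work goes in short steps, Python scripts to look and compute and a tool call to move; the robot and the scene stay as the last step left them, time stands still between calls to the robot, and variables do not carry over. Pictures are saved under pics/ and viewed, about 8 in all and at most 12, crops included, and the job is handed in when it is done.

Besides the shell and the picture viewer there is one more tool, called by a JSON object that holds its "fn" and its "kwargs", one argument or row to a line. arm_command: Moves the arm, as the interface text tells. Its arguments: {"type":"object","properties":{"delta_pos":{"type":"array"},"angular":{"type":"array"},"grip":{"type":"number"}},"required":["delta_pos","angular"]}

```bash
mkdir -p pics; python3 - <<'E'
from rig import sense, vision
import cv2, numpy as np
s=sense(); print(s)
for n in("top","side"):
    f=vision.grab_frame(n); cv2.imwrite(f"pics/{n}0.png",cv2.resize(f["img"][:,:,::-1],(800,600),interpolation=cv2.INTER_CUBIC))
    np.savez(f"{n}0.npz",**f); print(n,f["camera_matrix"].tolist(),f["R"].tolist(),f["t"].tolist())
E
```

```text
{'time_s': 0.0, 'joint_positions': array([-1.33948495,  0.42671773,  0.0738931 ,  1.60660246, -0.03409328,
        1.11080226, -0.06712403]), 'qvel': array([ 0.00071845, -0.00112117, -0.00108623, -0.00054887, -0.00033876,
        0.00134603, -0.00011718]), 'tau': array([-2.98236388e-03, -9.49873924e+01,  3.75923395e+00, -4.63509858e+01,
        1.90424739e-02,  1.05169293e-02,  5.01569764e-05]), 'eef_pos': array([0.25078303, 0.62624882, 0.2306234 ]), 'tool_rot': array([-3.14032864e+00,  1.16179109e-04,  2.76069035e+00]), 'ft_force': array([-0.56029544, -0.23852519,  0.66457415]), 'torque': array([0.05950674, 0.01561026, 0.05669944]), 'width': 0.08519896803661334}
top [[522.8038878189184, 0.0, 290.46435448995624], [0.0, 522.8038878189184, 214.39968099049224], [0.0, 0.0, 1.0]] [[-0.00262378117284185, -0.99991473467013, 0.012792152356846165], [-0.9814053771495722, 0.00011959385857815801, -0.1919465326574436], [0.19192863641015925, -0.013057912806904267, -0.9813220110844679]] [-0.04712827647459614, 0.5489688811008161, 1.5114948335371707]
side [[396.24448559775755, 0.0, 283.46337540307553], [0.0, 396.24448559775755, 213.77204934171058], [0.0, 0.0, 1.0]] [[-0.9969780794395598, -0.07728581681174615, -0.007849308042612373], [-0.046780753090230026, 0.6779719952256157, -0.7335976655020845], [0.062018305824309096, -0.7310135950921426, -0.6795387064274879]] [0.5122155195354402, 0.0985432327988987, 1.0091023142046247]
```

View pics/top0.png

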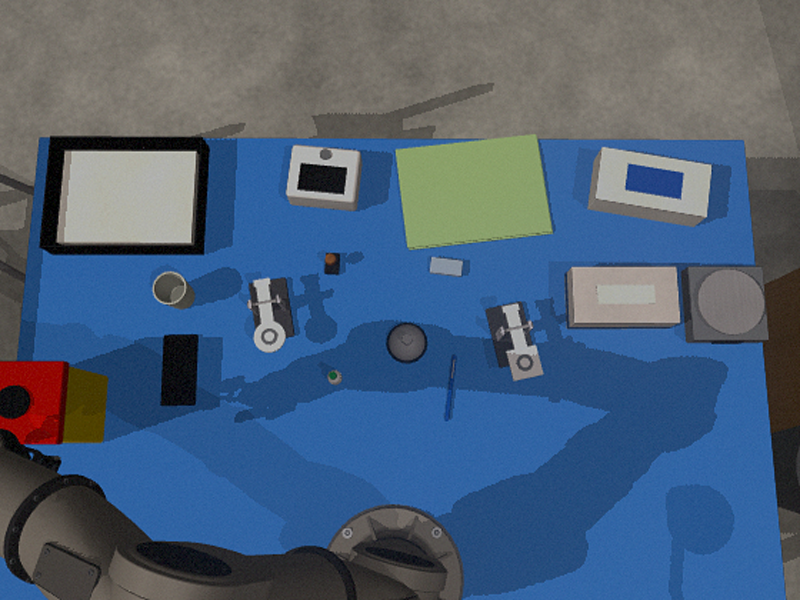

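View pics/side0.png

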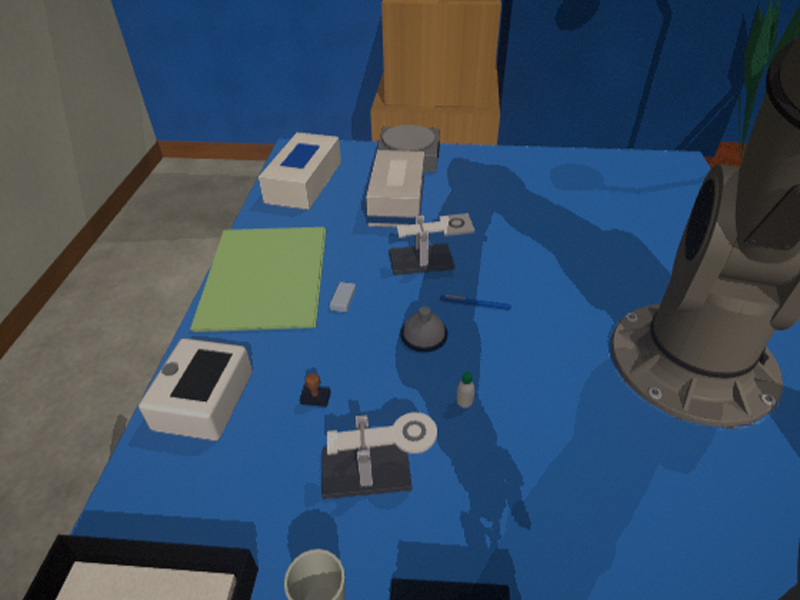

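The top view shows the round flag's head at about (269,336), its tail near (262,283) and the bell plunger at (407,341). In the side view they are at (415,432), (332,440) and (425,313). Next I refine these with masks and triangulate.

```bash
cat > h.py <<'E'
import numpy as np, cv2
def P(f): return f["camera_matrix"]@np.c_[f["R"],f["t"]]
def tri(a,b,pa,pb):
    X=cv2.triangulatePoints(P(a),P(b),np.float64(pa).reshape(2,1),np.float64(pb).reshape(2,1)).ravel(); return X[:3]/X[3]
def ray(f,p,z):
    d=f["R"].T@np.linalg.solve(f["camera_matrix"],[*p,1]); c=-f["R"].T@f["t"]; return c+d*(z-c[2])/d[2]
def proj(f,X): q=P(f)@np.r_[X,1]; return q[:2]/q[2]
E
python3 - <<'E'
from h import *
T=dict(np.load("top0.npz"));S=dict(np.load("side0.npz"))
m=.7
print("head",tri(T,S,(269*m,336*m),(415*m,432*m)),"tail",tri(T,S,(261*m,285*m),(334*m,440*m)))
print("plunger",tri(T,S,(407*m,341*m),(425*m,310*m)))
for f,n,roi in((T,"top",(165,185,215,255)),(S,"side",(215,280,315,355))):
    x0,y0,x1,y1=roi; im=f["img"][y0:y1,x0:x1]
    hsv=cv2.cvtColor(im,cv2.COLOR_RGB2HSV); k=((hsv[...,1]<60)&(hsv[...,2]>(120))).astype(np.uint8)
    c=max(cv2.findContours(k,0,2)[0],key=cv2.contourArea); r=cv2.boundingRect(c)
    e=cv2.distanceTransform(cv2.copyMakeBorder(cv2.morphologyEx(k,cv2.MORPH_CLOSE,np.ones((7,7))),1,1,1,1,0),2,5); yx=np.unravel_index(e.argmax(),e.shape)
    print(n,"bbox",r[0]+x0,r[1]+y0,r[2:],"headctr",yx[1]+x0-1,yx[0]+y0-1,e.max())
for n,(f,roi) in dict(t=(T,(160,180,310,270)),s=(S,(210,200,340,355))).items():
    x0,y0,x1,y1=roi; c=f["img"][y0:y1,x0:x1,::-1]; c=cv2.convertScaleAbs(cv2.resize(c,None,fx=4,fy=4,interpolation=2),alpha=1.4)
    if n=='t': A=c
    else: B=c
h=max(A.shape[0],B.shape[0]); s=600/h
pad=lambda i:cv2.copyMakeBorder(i,0,h-i.shape[0],0,0,0)
o=np.hstack([pad(A),pad(B)]); s=min(800/o.shape[1],600/o.shape[0]); print(o.shape,s); cv2.imwrite("pics/c1.png",cv2.resize(o,None,fx=s,fy=s,interpolation=3))
E
```

```text
head [0.48012012 0.24820157 0.0905869 ] tail [0.58846019 0.26868113 0.08839687]
plunger [ 0.47611517 -0.03136997  0.06261308]
top bbox 178 195 (22, 52) headctr 188 235 10.596899
side bbox 254 289 (52, 28) headctr 290 302 14.0
(620, 1120, 3) 0.7142857142857143
```

View pics/c1.png

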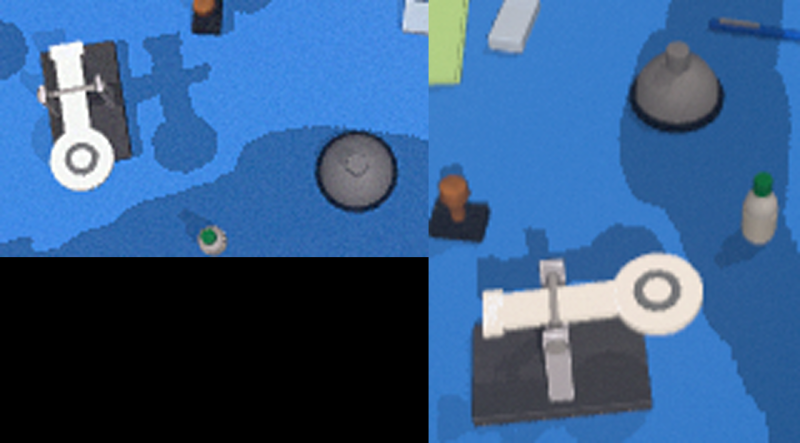

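{"fn": "arm_command", "kwargs": {
  "delta_pos": [
    [0, 0, 0],
    [0, 0, 0],
    [0, 0, 0],
    [0, 0, 0],
    [0, 0, 0]
  ],
  "angular": [
    [0, 0, -8],
    [0, 0, -8],
    [0, 0, -8],
    [0, 0, -8],
    [0, 0, -2]
  ],
  "grip": -1
}}

```text
time_s: 0.6
eef_pos: [0.2501, 0.6253, 0.2284]
tool_rot: [-3.137, -0.002, -2.906]
ft_force: [-0.5, -0.9, -0.2]
width: 0.0123
```

```bash
cat > st.py <<'E'
import sys,numpy as np
from rig import sense
from scipy.spatial.transform import Rotation as R
s=sense(); Rm=R.from_euler('xyz',s["tool_rot"]).as_matrix()
hd=np.array([.4801,.2482]);yaw=.187;u=np.array([np.cos(yaw),np.sin(yaw)]);pv=hd+.0727*u
d=s["eef_pos"][:2]-pv
print("t %.2f"%s["time_s"],"pos",s["eef_pos"].round(4),"rot",s["tool_rot"].round(3),"F",s["ft_force"].round(2),"w %.3f"%s["width"],"stand x,y",(d@u).round(4),(d@[-u[1],u[0]]).round(4))
if len(sys.argv)>3: # stand x,y, z  target
    a,b,z=map(float,sys.argv[1:4])
    if len(sys.argv)>4: t=np.array([a,b,z])
    else: t=np.r_[pv+a*u+b*np.array([-u[1],u[0]]),z]
    print("to",t.round(4),"tool units",(Rm.T@(t-s["eef_pos"])/.05).round(2))
E
python3 st.py 0.036 0 0.2
```

```text
t 0.60 pos [0.2501 0.6253 0.2284] rot [-3.137e+00 -2.000e-03 -2.906e+00] F [-0.49 -0.94 -0.22] w 0.012 stand x,y -0.2286 0.4133
to [0.5869 0.2684 0.2   ] tool units [-4.88 -8.51  0.6 ]
```

{"fn": "arm_command", "kwargs": {
  "delta_pos": [
    [-0.5, -0.85, 0],
    [-0.5, -0.85, 0],
    [-0.5, -0.85, 0],
    [-0.5, -0.85, 0],
    [-0.5, -0.85, 0]
  ],
  "angular": [
    [0, 0, -3],
    [0, 0, 0],
    [0, 0, 0],
    [0, 0, 0],
    [0, 0, 0]
  ]
}}

```text
time_s: 1.1
eef_pos: [0.4265, 0.4565, 0.226]
tool_rot: [-3.138, -0.007, -2.835]
ft_force: [0.8, 0.9, 0.0]
width: 0.0002
```

{"fn": "arm_command", "kwargs": {
  "delta_pos": [
    [-0.5, -0.85, 0],
    [-0.5, -0.85, 0],
    [-0.5, -0.85, 0],
    [-0.4, -0.5, 0],
    [0, 0, 0]
  ],
  "angular": [
    [0, 0, 0],
    [0, 0, 0],
    [0, 0, 0],
    [0, 0, 0],
    [0, 0, 0]
  ]
}}

```text
time_s: 1.6
eef_pos: [0.5696, 0.329, 0.2249]
tool_rot: [-3.134, -0.008, -2.844]
ft_force: [0.4, 0.2, -0.0]
width: -0.0001
```

```bash
python3 st.py 0.036 0 0.12
```

```text
t 1.60 pos [0.5696 0.329  0.2249] rot [-3.134 -0.008 -2.844] F [ 0.37  0.18 -0.04] w -0.000 stand x,y 0.0303 0.0627
to [0.5869 0.2684 0.12  ] tool units [ 0.01 -1.24  2.11]
```

{"fn": "arm_command", "kwargs": {
  "delta_pos": [
    [0, -0.65, 0.3],
    [0, -0.6, 0.6],
    [0, 0, 0.6],
    [0, 0, 0.5],
    [0, 0, 0]
  ],
  "angular": [
    [0, 0, 6],
    [0, 0, 0],
    [0, 0, 0],
    [0, 0, 0],
    [0, 0, 0]
  ]
}}

```text
time_s: 2.1
eef_pos: [0.5842, 0.2655, 0.1217]
tool_rot: [-3.134, -0.008, -2.955]
ft_force: [-0.8, -0.2, 0.4]
width: -0.0
```

```bash
python3 st.py 0.036 0 0.05; python3 - <<'E'
from rig import vision
import cv2,numpy as np
o=[]
for n,(x0,y0,x1,y1) in dict(top=(130,150,250,260),side=(190,230,340,350)).items():
    c=vision.grab_frame(n)["img"][y0:y1,x0:x1,::-1]; o.append(cv2.resize(c,(400,400),interpolation=2))
cv2.imwrite("pics/c2.png",np.hstack(o))
E
```

```text
t 2.10 pos [0.5842 0.2655 0.1217] rot [-3.134 -0.008 -2.955] F [-0.81 -0.2   0.39] w -0.000 stand x,y 0.0328 -0.0023
to [0.5869 0.2684 0.05  ] tool units [-0.08  0.06  1.43]
```

View pics/c2.png

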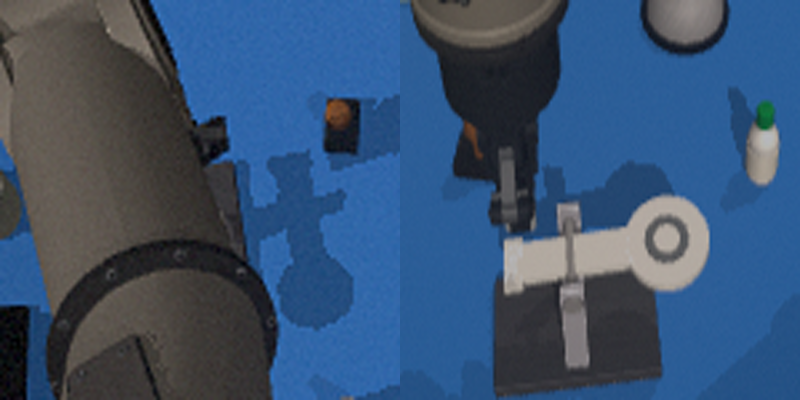

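Picture 4 shows the fingertip directly above the tail, between the tail's end and the uprights. I press down from here.

{"fn": "arm_command", "kwargs": {
  "delta_pos": [
    [-0.08, 0.05, 0.25],
    [0, 0, 0.25],
    [0, 0, 0.2],
    [0, 0, 0.15],
    [0, 0, 0.15]
  ],
  "angular": [
    [0, 0, 0],
    [0, 0, 0],
    [0, 0, 0],
    [0, 0, 0],
    [0, 0, 0]
  ]
}}

```text
time_s: 2.7
eef_pos: [0.5913, 0.2732, 0.0762]
tool_rot: [-3.138, 0.003, -2.952]
ft_force: [-0.1, -1.3, 3.1]
width: -0.0001
```

{"fn": "arm_command", "kwargs": {
  "delta_pos": [
    [0, 0, 0.15],
    [0, 0, 0.15],
    [0, 0, 0.15],
    [0, 0, 0.1],
    [0, 0, 0]
  ],
  "angular": [
    [0, 0, 0],
    [0, 0, 0],
    [0, 0, 0],
    [0, 0, 0],
    [0, 0, 0]
  ]
}}

```text
time_s: 3.2
eef_pos: [0.5914, 0.2731, 0.0454]
tool_rot: [-3.138, 0.002, -2.952]
ft_force: [1.7, 0.8, 0.1]
width: 0.0001
```

```bash
python3 st.py 0.034 0 0.05; python3 - <<'E'
from rig import vision
import cv2,numpy as np
o=[]
for n,(x0,y0,x1,y1) in dict(top=(130,150,250,260),side=(190,230,340,350)).items():
    c=vision.grab_frame(n)["img"][y0:y1,x0:x1,::-1]; o.append(cv2.resize(c,(400,400),interpolation=2))
cv2.imwrite("pics/c3.png",np.hstack(o))
E
```

```text
t 3.20 pos [0.5914 0.2731 0.0454] rot [-3.138e+00  2.000e-03 -2.952e+00] F [1.73 0.78 0.1 ] w 0.000 stand x,y 0.0413 0.0037
to [0.5849 0.268  0.05  ] tool units [ 0.15 -0.07 -0.09]
```

View pics/c3.png

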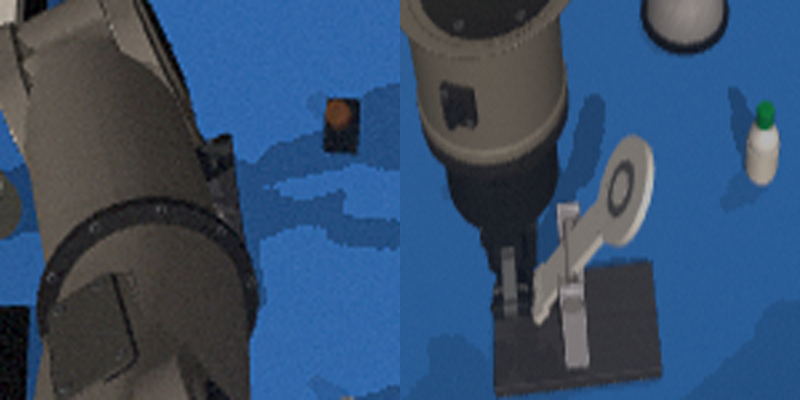

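Picture 5 shows the flag standing at roughly 55°. I retreat up, cross over to the robot side and then push the head over.

{"fn": "arm_command", "kwargs": {
  "delta_pos": [
    [-0.1, -0.05, -0.6],
    [0, 0, -1],
    [0, 0, -1],
    [0, 0, -1],
    [0, 0, -0.5]
  ],
  "angular": [
    [0, 0, 0],
    [0, 0, 0],
    [0, 0, 0],
    [0, 0, 0],
    [0, 0, 0]
  ]
}}

```text
time_s: 3.8
eef_pos: [0.5942, 0.2708, 0.2539]
tool_rot: [-3.136, -0.005, -2.952]
ft_force: [0.8, 0.8, -0.6]
width: -0.0004
```

{"fn": "arm_command", "kwargs": {
  "delta_pos": [
    [0.3, 0, -0.4],
    [0.9, 0, 0],
    [0.9, 0, 0],
    [0.9, 0, 0],
    [0.6, 0, 0]
  ],
  "angular": [
    [0, 0, 0],
    [0, 0, 0],
    [0, 0, 0],
    [0, 0, 0],
    [0, 0, 0]
  ]
}}

```text
time_s: 4.3
eef_pos: [0.4161, 0.2362, 0.2806]
tool_rot: [-3.139, 0.006, -2.955]
ft_force: [0.5, 0.0, -0.4]
width: 0.0003
```

```bash
python3 st.py -0.115 0 0.14
```

```text
t 4.30 pos [0.4161 0.2362 0.2806] rot [-3.139  0.006 -2.955] F [ 0.53  0.04 -0.39] w 0.000 stand x,y -0.1378 0.0001
to [0.4385 0.2403 0.14  ] tool units [-0.44  0.    2.81]
```

{"fn": "arm_command", "kwargs": {
  "delta_pos": [
    [-0.1, 0, 0.6],
    [0, 0, 0.9],
    [0, 0, 0.8],
    [0, 0, 0.4],
    [0, 0, 0]
  ],
  "angular": [
    [0, 0, 0],
    [0, 0, 0],
    [0, 0, 0],
    [0, 0, 0],
    [0, 0, 0]
  ]
}}

```text
time_s: 4.8
eef_pos: [0.4192, 0.2376, 0.1466]
tool_rot: [3.139, 0.014, -2.952]
ft_force: [-0.3, 0.4, 0.8]
width: -0.0002
```

```bash
python3 st.py -0.014 0 0.155
```

```text
t 4.80 pos [0.4192 0.2376 0.1466] rot [ 3.139  0.014 -2.952] F [-0.29  0.37  0.76] w -0.000 stand x,y -0.1345 0.0009
to [0.5378 0.2591 0.155 ] tool units [-2.41 -0.02 -0.13]
```

{"fn": "arm_command", "kwargs": {
  "delta_pos": [
    [-0.4, 0, 0],
    [-0.3, 0, 0],
    [-0.25, 0, -0.03],
    [-0.25, 0, -0.03],
    [-0.25, 0, -0.03]
  ],
  "angular": [
    [0, 0, 0],
    [0, 0, 0],
    [0, 0, 0],
    [0, 0, 0],
    [0, 0, 0]
  ]
}}

```text
time_s: 5.3
eef_pos: [0.4939, 0.2524, 0.1568]
tool_rot: [3.137, 0.017, -2.951]
ft_force: [-0.8, -0.4, 0.5]
width: -0.0
```

{"fn": "arm_command", "kwargs": {
  "delta_pos": [
    [-0.25, 0, -0.03],
    [-0.25, 0, -0.03],
    [-0.25, 0, 0],
    [-0.2, 0, 0],
    [0, 0, 0]
  ],
  "angular": [
    [0, 0, 0],
    [0, 0, 0],
    [0, 0, 0],
    [0, 0, 0],
    [0, 0, 0]
  ]
}}

```text
time_s: 5.8
eef_pos: [0.5465, 0.2624, 0.1625]
tool_rot: [3.137, 0.019, -2.952]
ft_force: [-0.3, 0.5, -0.3]
width: 0.0002
```

```bash
python3 st.py 0.021 0 0.147
```

```text
t 5.80 pos [0.5465 0.2624 0.1625] rot [ 3.137  0.019 -2.952] F [-0.32  0.54 -0.3 ] w 0.000 stand x,y -0.0048 0.0016
to [0.5722 0.2656 0.147 ] tool units [-0.51 -0.03  0.32]
```

{"fn": "arm_command", "kwargs": {
  "delta_pos": [
    [-0.25, 0, 0.1],
    [-0.25, 0, 0.2],
    [-0.2, 0, 0.2],
    [-0.2, 0, 0.25],
    [-0.15, 0, 0.25]
  ],
  "angular": [
    [0, 0, 0],
    [0, 0, 0],
    [0, 0, 0],
    [0, 0, 0],
    [0, 0, 0]
  ]
}}

```text
time_s: 6.3
eef_pos: [0.6027, 0.2738, 0.1107]
tool_rot: [3.136, 0.02, -2.952]
ft_force: [0.2, 0.5, -0.6]
width: 0.0001
```

```bash
python3 st.py 0.056 0 0.106; python3 st.py .059 0 .085
```

```text
t 6.30 pos [0.6027 0.2738 0.1107] rot [ 3.136  0.02  -2.952] F [ 0.24  0.52 -0.59] w 0.000 stand x,y 0.0526 0.0024
to [0.6066 0.2721 0.106 ] tool units [-0.07 -0.05  0.09]
t 6.30 pos [0.6027 0.2738 0.1107] rot [ 3.136  0.02  -2.952] F [ 0.24  0.52 -0.59] w 0.000 stand x,y 0.0526 0.0024
to [0.6095 0.2727 0.085 ] tool units [-0.12 -0.05  0.52]
```

{"fn": "arm_command", "kwargs": {
  "delta_pos": [
    [-0.1, 0, 0.15],
    [-0.05, 0, 0.15],
    [0, 0, 0.12],
    [0, 0, 0.1],
    [0, 0, 0.08]
  ],
  "angular": [
    [0, 0, 0],
    [0, 0, 0],
    [0, 0, 0],
    [0, 0, 0],
    [0, 0, 0]
  ]
}}

```text
time_s: 6.8
eef_pos: [0.6185, 0.2769, 0.0873]
tool_rot: [3.133, 0.033, -2.954]
ft_force: [-7.9, -7.4, 48.5]
width: 0.0003
```

```bash
python3 st.py .059 0 .085; python3 - <<'E'
from rig import vision
import cv2,numpy as np
o=[]
for n,(x0,y0,x1,y1) in dict(top=(130,150,250,260),side=(190,230,340,350)).items():
    c=vision.grab_frame(n)["img"][y0:y1,x0:x1,::-1]; o.append(cv2.resize(c,(400,400),interpolation=2))
cv2.imwrite("pics/c4.png",np.hstack(o))
E
```

```text
t 6.80 pos [0.6185 0.2769 0.0873] rot [ 3.133  0.033 -2.954] F [-7.85 -7.42 48.51] w 0.000 stand x,y 0.0686 0.0025
to [0.6095 0.2727 0.085 ] tool units [ 0.19 -0.05  0.04]
```

View pics/c4.png

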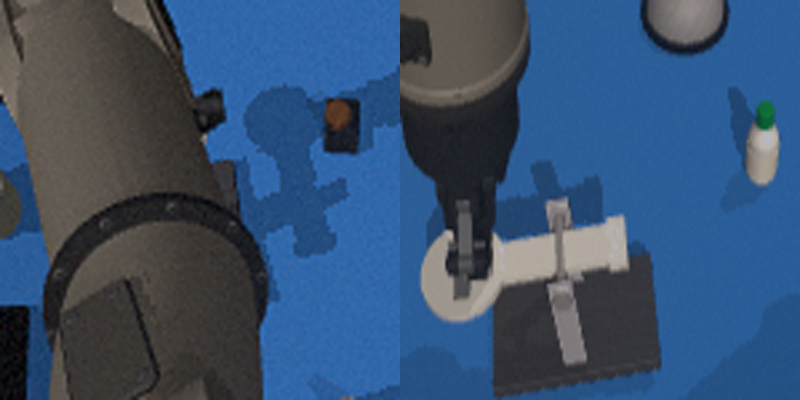

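Picture 6 shows the flag lying on the far side at its stop; the 48 N reading fits that. I lift off and head for the bell.

{"fn": "arm_command", "kwargs": {
  "delta_pos": [
    [0, 0, -0.15],
    [0, 0, -0.4],
    [0, 0, -0.8],
    [0, 0, -1],
    [0, 0, -0.4]
  ],
  "angular": [
    [0, 0, 0],
    [0, 0, 0],
    [0, 0, 0],
    [0, 0, 0],
    [0, 0, 0]
  ]
}}

```text
time_s: 7.4
eef_pos: [0.6124, 0.2741, 0.2283]
tool_rot: [3.133, 0.031, -2.954]
ft_force: [0.5, 0.4, 0.4]
width: -0.0003
```

```bash
python3 - <<'E'
from h import *
T=dict(np.load("top0.npz"));S=dict(np.load("side0.npz"))
print(tri(T,S,(285,236),(297.3,215.4)),ray(T,(285,236),.064),ray(S,(297.3,215.4),.064))
E
python3 st.py 0.476 -0.031 0.2 w
```

```text
[ 0.48076968 -0.03140997  0.06916733] [ 0.48194896 -0.03146395  0.064     ] [ 0.48030863 -0.03676232  0.064     ]
t 7.40 pos [0.6124 0.2741 0.2283] rot [ 3.133  0.031 -2.954] F [0.46 0.36 0.36] w -0.000 stand x,y 0.0621 0.0009
to [ 0.476 -0.031  0.2  ] tool units [ 3.84 -5.49  0.4 ]
```

{"fn": "arm_command", "kwargs": {
  "delta_pos": [
    [0.6, -0.9, 0],
    [0.6, -0.9, 0],
    [0.6, -0.9, 0],
    [0.6, -0.9, 0],
    [0.6, -0.9, 0]
  ],
  "angular": [
    [0, -1.8, 0],
    [0, 0, 0],
    [0, 0, 0],
    [0, 0, 0],
    [0, 0, 0]
  ]
}}

```text
time_s: 7.9
eef_pos: [0.5144, 0.0438, 0.2207]
tool_rot: [3.129, 0.075, -2.944]
ft_force: [1.9, -0.7, 0.0]
width: 0.0
```

```bash
python3 st.py 0.481 -0.033 0.12 w
```

```text
t 7.90 pos [0.5144 0.0438 0.2207] rot [ 3.129  0.075 -2.944] F [ 1.94 -0.68  0.04] w 0.000 stand x,y -0.077 -0.2072
to [ 0.481 -0.033  0.12 ] tool units [ 1.1  -1.4   1.92]
```

Pitch grew, so I turn it the other way.

{"fn": "arm_command", "kwargs": {
  "delta_pos": [
    [0.5, -0.8, 0.2],
    [0.4, -0.6, 0.6],
    [0, 0, 0.6],
    [0, 0, 0.2],
    [0, 0, 0]
  ],
  "angular": [
    [0, 4.3, 0],
    [0, 0, 0],
    [0, 0, 0],
    [0, 0, 0],
    [0, 0, 0]
  ]
}}

```text
time_s: 8.4
eef_pos: [0.4803, -0.0412, 0.1378]
tool_rot: [3.128, 0.002, -2.951]
ft_force: [-0.2, -0.1, 0.1]
width: -0.0002
```

```bash
python3 st.py 0.481 -0.033 0.07 w; python3 - <<'E'
from rig import vision
import cv2,numpy as np
o=[]
for n,(x0,y0,x1,y1) in dict(top=(130,150,330,270),side=(220,160,380,280)).items():
    c=vision.grab_frame(n)["img"][y0:y1,x0:x1,::-1]; o.append(cv2.resize(c,(400,300),interpolation=2))
cv2.imwrite("pics/c5.png",np.hstack(o))
E
```

```text
t 8.40 pos [ 0.4803 -0.0412  0.1378] rot [ 3.128e+00  2.000e-03 -2.951e+00] F [-0.17 -0.07  0.13] w -0.000 stand x,y -0.1263 -0.2844
to [ 0.481 -0.033  0.07 ] tool units [-0.04  0.14  1.36]
```

View pics/c5.png

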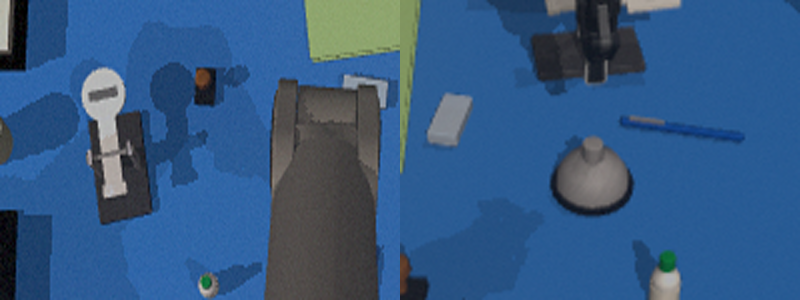

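Picture 7 shows the flag lying over with its bar face up, and the fingertip (597,80) above the plunger (593,145). I correct y and descend.

{"fn": "arm_command", "kwargs": {
  "delta_pos": [
    [0, 0.14, 0.5],
    [0, 0, 0.4],
    [0, 0, 0.25],
    [0, 0, 0.12],
    [0, 0, 0]
  ],
  "angular": [
    [0, 0, 0],
    [0, 0, 0],
    [0, 0, 0],
    [0, 0, 0],
    [0, 0, 0]
  ]
}}

```text
time_s: 9.0
eef_pos: [0.4856, -0.0289, 0.0793]
tool_rot: [3.128, 0.014, -2.945]
ft_force: [0.3, 0.8, 0.3]
width: -0.0003
```

```bash
python3 st.py 0.481 -0.033 0.058 w
```

```text
t 9.00 pos [ 0.4856 -0.0289  0.0793] rot [ 3.128  0.014 -2.945] F [0.33 0.84 0.27] w -0.000 stand x,y -0.1188 -0.2733
to [ 0.481 -0.033  0.058] tool units [ 0.11 -0.07  0.42]
```

{"fn": "arm_command", "kwargs": {
  "delta_pos": [
    [0.1, -0.05, 0.12],
    [0, 0, 0.12],
    [0, 0, 0.1],
    [0, 0, 0.1],
    [0, 0, 0.08]
  ],
  "angular": [
    [0, 0, 0],
    [0, 0, 0],
    [0, 0, 0],
    [0, 0, 0],
    [0, 0, 0]
  ]
}}

```text
time_s: 9.5
eef_pos: [0.4835, -0.0323, 0.0556]
tool_rot: [3.128, 0.019, -2.945]
ft_force: [-34.0, -1.0, 127.3]
width: -0.0004
```

{"fn": "arm_command", "kwargs": {
  "delta_pos": [
    [0, 0, -0.15],
    [0, 0, -0.3],
    [0, 0, -0.6],
    [0, 0, -0.8],
    [0, 0, -0.5]
  ],
  "angular": [
    [0, 0, 0],
    [0, 0, 0],
    [0, 0, 0],
    [0, 0, 0],
    [0, 0, 0]
  ]
}}

```text
time_s: 10.0
eef_pos: [0.4801, -0.035, 0.1741]
tool_rot: [3.127, 0.014, -2.947]
ft_force: [0.6, 0.8, -0.6]
width: 0.0004
```

{"fn": "arm_command", "kwargs": {
  "delta_pos": [
    [0, -0.6, -0.5],
    [0, -0.8, 0],
    [0, -0.8, 0],
    [0, -0.5, 0],
    [0, 0, 0]
  ],
  "angular": [
    [0, 0, 0],
    [0, 0, 0],
    [0, 0, 0],
    [0, 0, 0],
    [0, 0, 0]
  ]
}}

```text
time_s: 10.5
eef_pos: [0.5094, -0.172, 0.2024]
tool_rot: [3.129, 0.022, -2.943]
ft_force: [0.4, -0.7, -0.5]
width: 0.0002
```

```bash
python3 st.py; python3 - <<'E'
from rig import vision
import cv2,numpy as np
o=[];b=[]
for n,(x0,y0,x1,y1) in dict(top=(130,150,330,270),side=(220,160,380,280)).items():
    i=vision.grab_frame(n)["img"]; o.append(cv2.resize(i[y0:y1,x0:x1,::-1],(400,300),interpolation=2)); b.append(cv2.resize(i[:,:,::-1],(400,300),interpolation=3))
cv2.imwrite("pics/c6.png",np.vstack([np.hstack(o),np.hstack(b)]))
E
```

```text
t 10.50 pos [ 0.5094 -0.172   0.2024] rot [ 3.129  0.022 -2.943] F [ 0.4  -0.71 -0.46] w 0.000 stand x,y -0.122 -0.4183
```

View pics/c6.png

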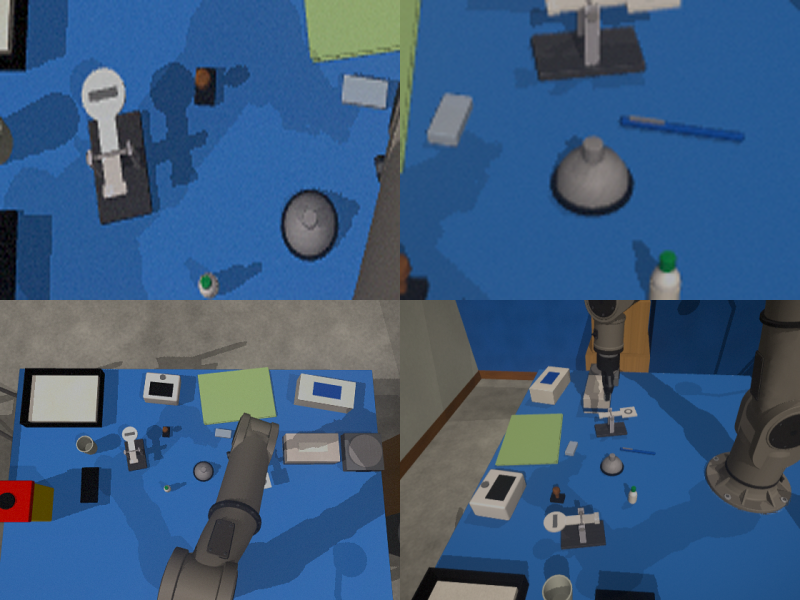

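Picture 8 shows the bell in place with its plunger up, the round flag over with the bar up, and the other things where they were. The arm is clear, so I hand in.

```bash
python3 -c "
from rig import order; print(order.job_done())"
```

```text
the job is handed in; nothing more can be done
None
```

The flag and the bell were both done in order, but the bell press was too hard and **may have failed the run**. The last press row read 127 N vertically, about 132 N in total, against the 120 N wrist limit. I stepped down open-loop past the plunger's stop without reading the force between rows. No verdict came back.

- **Flag:** I pressed the tail down to raise the round flag to about 55°, then pushed its head over with the closed fingertips until it met the far stop at about 48 N. The last pictures show it lying on the far side with the bar face up.
- **Bell:** The fingertip reached z ≈ 0.056 m, about 8 mm below the plunger's rest height. That is past its 6 mm travel, so it should have gone fully down; I did not measure the plunger itself. I then lifted off.
- **Final state at 10.5 s:** The plunger looks up again and the bell is in place. The round flag's stand, the square flag and the other things I could see show no visible movement. The arm is clear of everything, with force readings near zero.

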